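Build a slatted iron rest on the spring pressing bed and hold it pressed

ROBOT

A 6-joint arm with a two-finger parallel gripper is mounted at the origin on the work surface. World frame = base frame: x ahead of the robot, y to its left, z up, the work surface at z = 0. Lengths are in mm, angles in rad, forces in N, time in s.
With the tool pointing down it reaches from about 350 to 775 mm from the base axis. Payload 7.3 kg.
Tool frame: the origin (TCP) lies on the centre line of the jaws, within the pads' length; the fingertips stand bot.tip_reach ahead of it and the grasp point (between the pads) lies 6 mm ahead of it (bot.tip_reach is the distance from the TCP to the fingertips, in mm); z points along the fingers, y is the direction in which the jaws open and shut (so a half turn about z gives the same grasp; the last joint's range is limited). The gripper opens to 92 mm and grips with 3 to 60 N. Pads are 19 mm wide; open, the fingers measure 130 mm over their backs; the gripper's body (75 mm by 190 mm) begins 47 mm behind the grasp point.
Start: joints at [-1.492, 0.342, 1.524, -0, 1.275, -0.146], TCP at [117.05, -511.805, 228.341] pointing down, gripper open.
Joint ranges: [-2.53, 2.53], [-0.77, 2.02], [0.04, 2.7], [-1, 4.14], [0.28, 2.66], [-3.11, 3.11]. Speed limits (rad/s): [2.57, 2.57, 3.14, 3.14, 3.14, 3.14].

INTERFACE

Orientations are given as [roll, pitch, yaw] about the fixed x, y, z axes, in that order (R = Rz(yaw) Ry(pitch) Rx(roll)).
In Python, from plant import bot gives the robot as it stands.
- The arm moves only by the tool step_arm, never from a script. Its argument "deltas" is a list of rows, each a list of 6 numbers: the shift along the tool's x, y, z in mm, then the turn, a rotation vector about the tool's x, y, z in rad. A call has 1 to 5 rows; each row is the pose to reach, as a shift and turn from the pose commanded when the call began, along the tool's axes at that moment; what a row does not reach only later rows make up. A row lasts 1/12 s, in which the tool goes at most 41.7 mm and 7.16 degrees, less where a joint would pass 70% of its speed; a pose out of reach is approached as far as the arm can. A call with a gripper value outside its range is refused whole. "fingers" is the finger opening in mm, from 0 to 91.8, set as the call begins (left out, the last holds). The fingers move at their own pace and stop on an object; the grip force is fixed at half the most. Time passes only in rows, so rows that repeat a pose let the fingers close. It gives the time, the measured TCP pose, the force and the opening at its end, in the units of the state.
- bot.get_obs(): the state, without advancing time (a new reading comes with each control period).
- bot.capture(name): name is "side" or "top"; returns a dict with "color" (384x512x3 uint8, red, green, blue), "fx", "fy", "cx", "cy" (pixels), "R" (3x3) and "t" (3): a world point X has camera coordinates R X + t. Camera axes: x right, y down, z forward; pixel columns grow to the right and rows downward; lengths in mm; the calibration is good to about 2 mm. A picture is of the moment at which its call begins. There is no depth.
- bot.close_job(): hands the job in, once; it reports no verdict.
Trained networks look in a picture, given as the dict that the camera call returned (one of the last four; its "shot" number tells which), for a name from the list of things; names that differ only in an ending like _2 or _b are one class to them, and where a whole thing is asked for, a point or a joint stands for the part that bears it (a point fixed in the world has none). Each returns a list of dicts, best first, with "p" (0 to 1); they miss things now and then, are a little off and sometimes report something else, mostly with a low value. They report only what shows in the picture. A call takes as long as a camera call. They do not tell look-alikes from the thing itself.
- bot.boxes_of(query, picture): "rect" ([centre column, centre row, width, height] in pixels, round what is visible of it).
The state is a dict: "time": time; "joint_positions": joint angles; "dq": joint speeds; "tau": joint torques, N m; "tool_pos": TCP position; "tcp_rot": TCP orientation; "contact_force": force on the tool from outside, world axes, zero at the start; "moment": the same for the moment, N m; "grip_width": finger opening in mm.
Only numpy, scipy, OpenCV 4.12 (cv2) and the standard library are available. Lean on these libraries where they do the work, as an engineer would, in place of code of your own. Each camera call takes 0.05 s, during which the arm holds its last target. There are 200 camera calls.

TASK

Finish the wooden iron rest on the spring-loaded pressing bed: lay the two loose narrow slats crosswise over the two runners already there, one towards each end of the runners, then lay the wide slat crosswise over the middle of those two, so that it runs the same way as the runners, and let go of it. Then push down on the middle of the wide slat until the top of the bed is flush with the rim of its grey housing (10 mm down), without driving the bed on towards its bottom stop, and keep it flush for at least three seconds. Finish while still holding it down, and leave the thread cone, the brush and the dark wooden block alone.

Things in the scene. Friction and masses are not known exactly. Their poses are not given: they have to be found in the camera images.
- housing: Fixed grey open box of the spring pressing bed, 210 x 210 mm in plan, walls 12 mm thick, rim 50 mm above the table. Origin: centre of its underside, on the table; x and y along its sides, z up.
- bed_top (a point): Centre of the top face of the plywood bed (178 x 178 mm), which fills the housing's mouth and moves straight up and down with it on springs. At rest its top is 60 mm above the table, 10 mm proud of the housing's rim. x runs along the runners, y across them, z up.
- bed (a joint): Downward travel of the bed in m: 0 at rest, 0.010 when its top is flush with the rim, 0.020 at its bottom stop. Springs push it up, 0.9 N per mm; with the whole tower lying on it, it still rests at 0, starts to move at about 4 N, needs about 13 N to be flush and about 22 N to bottom out.
- runner_a: Beech slat 140 x 24 x 20 mm (long axis x, z up), loose, already lying on the bed along the bed's x, its middle about 38 mm to the +y side of the bed's centre. Origin: centre of its underside.
- runner_b: Same slat, already lying on the bed along the bed's x, about 38 mm to the -y side of the bed's centre. Origin: centre of its underside.
- slat_a: Loose narrow beech slat 140 x 24 x 20 mm (long axis x, 20 mm high), about 45 g, flat on the table at the start. Origin: centre of its underside. Same as slat_b; either may go at either end.
- slat_b: Loose narrow beech slat like slat_a, 140 x 24 x 20 mm. Origin: centre of its underside.
- slat_wide: The wide beech slat, 140 x 44 x 20 mm (long axis x, 44 mm wide, 20 mm high), about 85 g, flat on the table at the start. Origin: centre of its underside.
- cone: Bystander: upright grey thread cone, 60 mm across at the foot, 112 mm high. Origin: centre of its underside.
- brush: Bystander: clothes brush lying bristles down, 130 x 45 x 36 mm, long axis x. Origin: centre of its underside.
- clapper: Bystander: dark wooden pressing block 170 x 60 x 35 mm, long axis x. Origin: centre of its underside.
Not all that is in view belongs to the job. What is shaped like the slat_b but pink is not meant. What is shaped like the runner_b but blue is not meant.

How it is judged:
By the outcome, as a careful person would: the job done as asked, in the order asked, and still so for the second after the job is handed in, while the arm keeps its last pose, push and grip.
It also fails if it takes over 72 s, if anything falls off the work surface, if the arm or the gripper's body presses on something with over 40 N, if the wrist force passes 120 N, or if a joint passes its speed limit or range.

## Working session

There is one attempt and no reset: what is moved stays moved. The work goes in short steps, Python scripts to look and compute and a tool call to move; the robot and the scene stay as the last step left them, time stands still between calls to the robot, and variables do not carry over. Pictures are saved under pics/ and viewed, about 8 in all and at most 12, crops included, and the job is handed in when it is done.

Besides the shell and the picture viewer there is one more tool, called after "Request:" by a JSON object that holds its "op" and its "data", one argument or row to a line. step_arm: Moves the arm, as the interface text tells. Its arguments: {"type":"object","properties":{"deltas":{"type":"array"},"fingers":{"type":"number"}},"required":["deltas"]}

```bash
mkdir -p pics; ls; python3 - <<'E'
from plant import bot
import cv2,numpy as np
print(bot.tip_reach, bot.get_obs())
for n in("top","side"):
    p=bot.capture(n); cv2.imwrite(f"pics/{n}0.png",cv2.resize(p["color"][:,:,::-1],(800,600),interpolation=cv2.INTER_CUBIC))
    print(n,p["fx"],p["cx"],p["cy"],np.round(p["R"],3).tolist(),np.round(p["t"],1))
    if n=="top":
        for q in("slat_a","slat_wide","housing","runner_a"): print(q,[(np.round(d["rect"]).tolist(),round(d["p"],2)) for d in bot.boxes_of(q,p)])
E
```

```text
pics
25.0 {'time': 0.0, 'joint_positions': array([-1.49199657e+00,  3.42740798e-01,  1.52501310e+00, -9.19040247e-06,
        1.27540611e+00, -1.45972776e-01]), 'dq': array([ 6.83107117e-04, -1.16937990e-04,  1.15921031e-03,  3.26661957e-05,
       -1.41585871e-04,  2.65675475e-04]), 'tau': array([-3.35640041e-03, -4.31246674e+01, -2.44223464e+01,  7.15253293e-02,
        5.60526608e-02, -1.22711663e-04]), 'tool_pos': array([ 117.01501906, -511.37697503,  227.63695246]), 'tcp_rot': array([-3.14004069e+00, -2.19285255e-04,  2.24775048e-01]), 'contact_force': array([-1.01713575, -0.5309445 , -0.11843026]), 'moment': array([ 0.02845355, -0.01887494, -0.0492996 ]), 'grip_width': 91.88982619819797}
top 348.8496550366875 256.2887374054671 195.37028071760926 [[-0.029, -1.0, 0.009], [-0.992, 0.027, -0.12], [0.119, -0.012, -0.993]] [  35.4  558.  1208.5]
slat_a [([229.0, 219.0, 15.0, 34.0], 0.7), ([128.0, 207.0, 28.0, 35.0], 0.66), ([309.0, 191.0, 7.0, 40.0], 0.42)]
slat_wide [([177.0, 211.0, 23.0, 41.0], 0.77)]
housing [([319.0, 194.0, 64.0, 68.0], 0.71), ([229.0, 219.0, 16.0, 38.0], 0.5)]
runner_a [([307.0, 190.0, 12.0, 40.0], 0.82), ([335.0, 191.0, 9.0, 40.0], 0.81), ([318.0, 197.0, 51.0, 52.0], 0.7), ([367.0, 140.0, 10.0, 37.0], 0.63)]
side 349.97296250575135 253.6512485578661 195.46009064962254 [[-0.986, -0.166, -0.017], [-0.103, 0.684, -0.722], [0.132, -0.71, -0.692]] [ 559.8   71.6 1070.9]
```

View pics/top0.png

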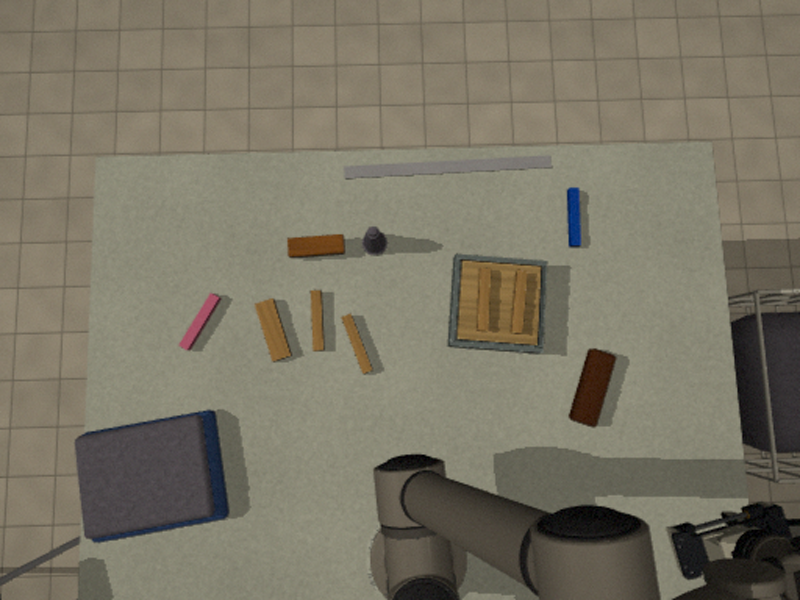

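View pics/side0.png

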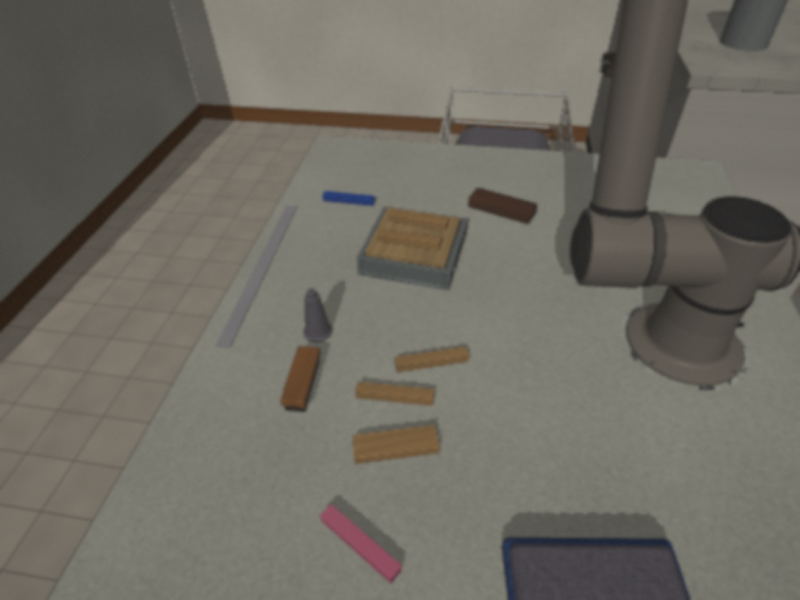

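The top view shows the three slats, narrow ones at (317,320) and (357,344) and the wide one at (273,330). The bed with its runners is at (497,303). The pink slat (200,322) and blue slat (573,217) are decoys. The side view agrees.

```bash
cat > h.py <<'E'
import cv2,numpy as np
from scipy.optimize import minimize
S=6
def proj(p,X):
    c=X@p["R"].T+p["t"]; return np.c_[p["fx"]*c[:,0]/c[:,2]+p["cx"],p["fy"]*c[:,1]/c[:,2]+p["cy"]]
def back(p,u,v,z):
    d=p["R"].T@np.array([(u-p["cx"])/p["fx"],(v-p["cy"])/p["fy"],1]); o=-p["R"].T@p["t"]
    return (o+d*(z-o[2])/d[2])[:2]
def box(x,y,a,L,W,z0,z1):
    s=np.array([[i*L/2,j*W/2] for i in(-1,1) for j in(-1,1)]); c,n=np.cos(a),np.sin(a)
    q=s@np.array([[c,n],[-n,c]])+[x,y]
    return np.r_[np.c_[q,np.full(4,z0)],np.c_[q,np.full(4,z1)]]
def wood(p):
    h=cv2.cvtColor(cv2.resize(p["color"],None,fx=S,fy=S,interpolation=cv2.INTER_CUBIC),cv2.COLOR_RGB2HSV)
    return cv2.inRange(h,(8,95,60),(25,255,255))
def fit(ps,x0,L,W,z0,z1,m=None):
    """silhouette fit of a box, over one or more pictures"""
    ms=[wood(p) for p in ps] if m is None else m
    rois=[]
    for p in ps:
        u=(proj(p,box(*x0,L+36,W+36,z0,z1))+.5)*S-.5; a=u.min(0).astype(int);b=u.max(0).astype(int); rois.append((a,b))
    def f(v):
        t=0
        for p,k,(a,b) in zip(ps,ms,rois):
            r=np.zeros(tuple((b-a)[::-1]),np.uint8)
            h=cv2.convexHull(((proj(p,box(v[0],v[1],v[2]/60,L,W,z0,z1))+.5)*S-.5-a).astype(np.float32))
            cv2.fillConvexPoly(r,np.round(h*16).astype(int),255,shift=4)
            t+=np.count_nonzero(r!=k[a[1]:b[1],a[0]:b[0]])/r.size
        return t
    v=np.array([x0[0],x0[1],x0[2]*60.])
    for s in (12,4): v=minimize(f,v,method="Nelder-Mead",options=dict(initial_simplex=np.vstack([v,v+np.eye(3)*s]))).x
    return np.round([v[0],v[1],v[2]/60,f(v)],3)
E
python3 - <<'E'
from plant import bot
from h import *
T=bot.capture("top");Sd=bot.capture("side")
k=1.5625
for n,u,v,a,L,W,z0,z1 in (("n1",317,320,0,140,24,0,20),("n2",357,344,.3,140,24,0,20),("wide",273,330,.3,140,44,0,20),("bed",500,303,0,178,178,50,60)):
    x,y=back(T,u/k,v/k,z1)
    for ps in ([T],[Sd],[T,Sd]): print(n,len(ps),fit(ps,(x,y,a),L,W,z0,z1))
c=[]
for p,(u,v,w,h) in ((T,(265,140,110,110)),(Sd,(220,115,95,80))):
    c.append(cv2.resize(np.vstack([p["color"][v:v+h,u:u+w,::-1],cv2.cvtColor(wood(p)[S//2::S,S//2::S],cv2.COLOR_GRAY2BGR)[v:v+h,u:u+w]]),(390,600),interpolation=cv2.INTER_CUBIC))
cv2.imwrite("pics/bed.png",np.hstack(c))
E
```

```text
n1 1 [5.32668e+02 2.13775e+02 4.00000e-02 3.50000e-02]
n1 1 [5.36877e+02 2.12562e+02 3.00000e-02 6.50000e-02]
n1 2 [5.33170e+02 2.13837e+02 3.80000e-02 1.02000e-01]
n2 1 [4.77065e+02 1.23035e+02 3.46000e-01 1.20000e-02]
n2 1 [4.78346e+02 1.22099e+02 3.72000e-01 7.20000e-02]
n2 2 [4.7711e+02 1.2321e+02 3.5200e-01 8.4000e-02]
wide 1 [5.13555e+02 3.15243e+02 2.94000e-01 1.90000e-02]
wide 1 [5.17067e+02 3.15571e+02 3.15000e-01 4.90000e-02]
wide 2 [5.15183e+02 3.15286e+02 3.05000e-01 6.80000e-02]
bed 1 [ 5.58449e+02 -2.00226e+02 -1.04000e-01  5.00000e-03]
bed 1 [ 5.61710e+02 -1.99445e+02 -9.50000e-02  4.50000e-02]
bed 2 [ 5.58399e+02 -2.00016e+02 -1.06000e-01  5.30000e-02]
```

View pics/bed.png

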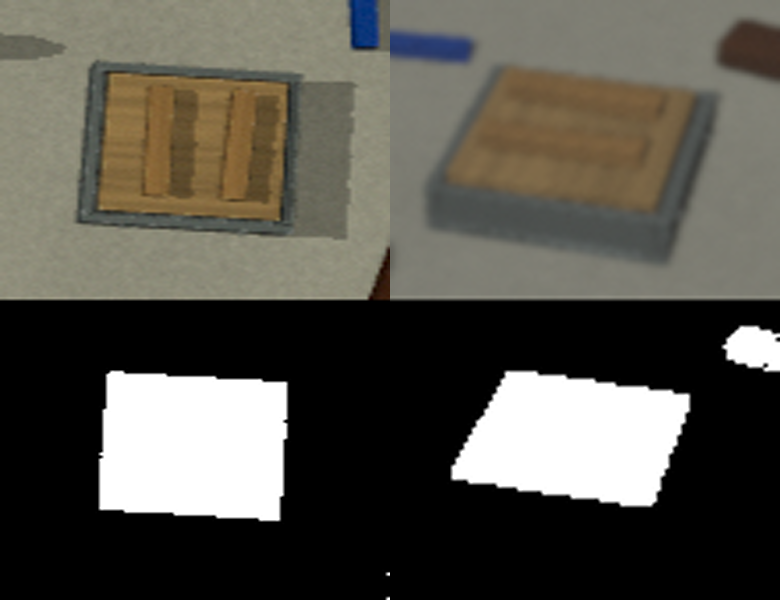

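The bed is at about (559,-200) with yaw -0.10. The runners lie near their nominal ±38 mm. Next is a small planner, so that I can write the moves as round numbers.

```bash
cat > pl.py <<'E'
import numpy as np,sys
def plan(C,*targets):
    """C, targets: x,y,z,yaw of tool pointing down; prints one total row per call (rounded) and the pose reached"""
    C=np.array(C,float)
    for t in targets:
        t=np.array(t,float); d=t-C; n=max(1,int(np.ceil(max(np.hypot(np.hypot(d[0],d[1]),d[2])/205,abs(d[3])/.61))))
        for i in range(n):
            e=(t-C)/(n-i); c,s=np.cos(C[3]),np.sin(C[3])
            q=np.array([c*e[0]+s*e[1],s*e[0]-c*e[1],-e[2],-e[3]]); q[:3]=np.round(q[:3],0); q[3]=np.round(q[3],3)
            r=max(np.linalg.norm(q[:3])/41.7,abs(q[3])/.125)
            print([q[0],q[1],q[2],0,0,q[3]],"rows %.1f"%r,end=" ")
            C=C+[c*q[0]+s*q[1],s*q[0]-c*q[1],-q[2],-q[3]]; print("->",np.round(C,3).tolist())
E
python3 -c "
from pl import *
plan((117.05,-511.8,228.3,.2248),(450,-200,215,.13),(534,213.5,120,.037),(534,213.5,29,.037))"
```

```text
[np.float64(131.0), np.float64(-77.0), np.float64(4.0), 0, 0, np.float64(0.032)] rows 3.6 -> [227.59, -407.536, 224.3, 0.193]
[np.float64(129.0), np.float64(-81.0), np.float64(5.0), 0, 0, np.float64(0.031)] rows 3.7 -> [338.679, -303.319, 219.3, 0.162]
[np.float64(127.0), np.float64(-84.0), np.float64(4.0), 0, 0, np.float64(0.032)] rows 3.7 -> [450.489, -199.957, 215.3, 0.13]
[np.float64(45.0), np.float64(-133.0), np.float64(32.0), 0, 0, np.float64(0.031)] rows 3.5 -> [477.895, -62.252, 183.3, 0.099]
[np.float64(42.0), np.float64(-134.0), np.float64(32.0), 0, 0, np.float64(0.031)] rows 3.5 -> [506.473, 75.238, 151.3, 0.068]
[np.float64(37.0), np.float64(-136.0), np.float64(31.0), 0, 0, np.float64(0.031)] rows 3.5 -> [534.174, 213.432, 120.3, 0.037]
[np.float64(-0.0), np.float64(-0.0), np.float64(91.0), 0, 0, np.float64(-0.0)] rows 2.2 -> [534.174, 213.432, 29.3, 0.037]
```

Request:
{"op": "step_arm", "data": {
  "deltas": [
    [33,-19,1,0,0,0.008],
    [66,-38,2,0,0,0.016],
    [98,-58,3,0,0,0.024],
    [131,-77,4,0,0,0.032]
  ],
  "fingers": 60
}}

```text
time: 0.73
tool_pos: [228.2, -406.2, 224.2]
tcp_rot: [3.142, -0.0, 0.191]
contact_force: [0.3, -0.3, 0.7]
grip_width: 69.8
```

Request:
{"op": "step_arm", "data": {
  "deltas": [
    [32,-20,1,0,0,0.008],
    [65,-40,2,0,0,0.016],
    [97,-61,4,0,0,0.024],
    [129,-81,5,0,0,0.031]
  ]
}}

```text
time: 1.07
tool_pos: [339.7, -301.7, 219.4]
tcp_rot: [3.141, -0.0, 0.161]
contact_force: [0.9, -0.4, 0.3]
grip_width: 60.0
```

Request:
{"op": "step_arm", "data": {
  "deltas": [
    [32,-21,1,0,0,0.008],
    [64,-42,2,0,0,0.016],
    [95,-63,3,0,0,0.024],
    [127,-84,4,0,0,0.032],
    [127,-84,4,0,0,0.032]
  ]
}}

```text
time: 1.48
tool_pos: [454.2, -195.6, 215.2]
tcp_rot: [-3.14, -0.002, 0.135]
contact_force: [-1.2, 0.4, -1.1]
grip_width: 59.9
```

Request:
{"op": "step_arm", "data": {
  "deltas": [
    [11,-33,8,0,0,0.008],
    [22,-66,16,0,0,0.016],
    [34,-100,24,0,0,0.024],
    [45,-133,32,0,0,0.031]
  ]
}}

```text
time: 1.82
tool_pos: [477.9, -60.9, 183.0]
tcp_rot: [3.141, -0.0, 0.098]
contact_force: [0.1, -0.0, 0.5]
grip_width: 60.3
```

Request:
{"op": "step_arm", "data": {
  "deltas": [
    [10,-33,8,0,0,0.008],
    [21,-67,16,0,0,0.016],
    [32,-100,24,0,0,0.024],
    [42,-134,32,0,0,0.031]
  ]
}}

```text
time: 2.15
tool_pos: [506.7, 76.6, 151.1]
tcp_rot: [3.141, -0.0, 0.067]
contact_force: [0.0, -0.7, 0.2]
grip_width: 60.1
```

Request:
{"op": "step_arm", "data": {
  "deltas": [
    [9,-34,8,0,0,0.008],
    [19,-68,16,0,0,0.016],
    [28,-102,24,0,0,0.024],
    [37,-136,31,0,0,0.031]
  ]
}}

```text
time: 2.48
tool_pos: [534.2, 214.9, 119.7]
tcp_rot: [3.141, 0.0, 0.036]
contact_force: [0.6, -1.0, 0.4]
grip_width: 60.0
```

Request:
{"op": "step_arm", "data": {
  "deltas": [
    [0,0,0,0,0,0],
    [0,0,0,0,0,0],
    [0,0,0,0,0,0]
  ]
}}

```text
time: 2.73
tool_pos: [534.0, 213.0, 120.1]
tcp_rot: [3.141, 0.001, 0.037]
contact_force: [-0.7, -0.0, 0.2]
grip_width: 60.0
```

Request:
{"op": "step_arm", "data": {
  "deltas": [
    [0,0,35,0,0,0],
    [0,0,65,0,0,0],
    [0,0,83,0,0,0],
    [0,0,91,0,0,0],
    [0,0,91,0,0,0]
  ]
}}

```text
time: 3.15
tool_pos: [533.3, 211.8, 28.0]
tcp_rot: [3.141, 0.003, 0.035]
contact_force: [0.2, -0.2, -0.4]
grip_width: 60.1
```

Request:
{"op": "step_arm", "data": {
  "deltas": [
    [0,0,0,0,0,0],
    [0,0,0,0,0,0],
    [0,0,0,0,0,0],
    [0,0,0,0,0,0],
    [0,0,0,0,0,0]
  ],
  "fingers": 5
}}

```text
time: 3.57
tool_pos: [534.6, 213.5, 30.2]
tcp_rot: [-3.141, -0.002, 0.037]
contact_force: [-0.6, -0.2, -0.2]
grip_width: 31.3
```

Request:
{"op": "step_arm", "data": {
  "deltas": [
    [0,0,0,0,0,0],
    [0,0,0,0,0,0],
    [0,0,0,0,0,0]
  ]
}}

```text
time: 3.82
tool_pos: [534.2, 213.5, 29.4]
tcp_rot: [3.142, -0.0, 0.037]
contact_force: [0.3, 0.4, -1.0]
grip_width: 11.5
```

```bash
python3 -c "
from pl import *
plan((534.17,213.43,29.3,.037),(534.2,213.4,195,.037),(607.3,-204.8,195,1.471),(607.3,-204.8,130,1.471))"
```

```text
[np.float64(0.0), np.float64(0.0), np.float64(-166.0), 0, 0, np.float64(-0.0)] rows 4.0 -> [534.17, 213.43, 195.3, 0.037]
[np.float64(19.0), np.float64(140.0), np.float64(0.0), 0, 0, np.float64(-0.478)] rows 3.8 -> [558.336, 74.229, 195.3, 0.515]
[np.float64(-47.0), np.float64(133.0), np.float64(0.0), 0, 0, np.float64(-0.478)] rows 3.8 -> [582.939, -64.669, 195.3, 0.993]
[np.float64(-104.0), np.float64(97.0), np.float64(0.0), 0, 0, np.float64(-0.478)] rows 3.8 -> [607.39, -204.766, 195.3, 1.471]
[np.float64(-0.0), np.float64(-0.0), np.float64(65.0), 0, 0, np.float64(-0.0)] rows 1.6 -> [607.39, -204.766, 130.3, 1.471]
```

A finger opening of 11.5 mm is less than the slat's 24 mm width, so the fingers missed it. I'll look.

```bash
python3 - <<'E'
from plant import bot
from h import *
T=bot.capture("top");Sd=bot.capture("side")
print(bot.get_obs()["grip_width"])
c=[cv2.resize(p["color"][v:v+150,u:u+100,::-1],(400,600),interpolation=cv2.INTER_CUBIC) for p,u,v in ((T,160,130),(Sd,210,150))]
cv2.imwrite("pics/g1.png",np.hstack(c))
for p in(T,Sd): print(proj(p,np.array([[534,213.,4],[534,213,29]])))
E
```

```text
6.277826029151354
[[203.1447301  204.56548756]
 [202.14330443 203.90841066]]
[[252.88796408 251.95163272]
 [252.72278082 246.44502682]]
```

View pics/g1.png

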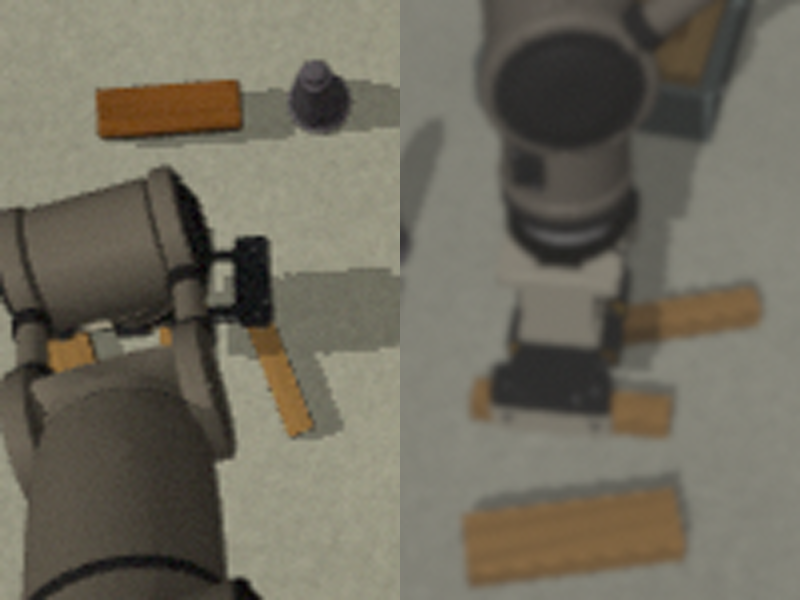

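```bash
python3 - <<'E'
from plant import bot
from h import *
T=bot.capture("top");Sd=bot.capture("side")
o=bot.get_obs();print(o["grip_width"],o["tool_pos"],o["joint_positions"],o["contact_force"])
for y in (118,308):
  X=np.array([[x,y,z] for z in(70.,110) for x in(497.,571)])
  for p,u,v in ((T,160,130),(Sd,210,150)): print(y,np.round((proj(p,X)-[u,v])*4).tolist())
m=(wood(Sd)>0); c=Sd["color"][225:275,200:290,::-1]
cv2.imwrite("pics/g2.png",cv2.resize(c,(800,444),interpolation=cv2.INTER_CUBIC))
E
```

```text
5.364811999697058 [534.1553347  213.40754958  29.22433359] [ 2.46939213e-01  6.54785817e-01  1.61061620e+00 -1.38000126e-04
  8.76314051e-01  1.78099747e+00] [-0.89614213 -0.25936179 -0.84808893]
118 [[273.0, 331.0], [271.0, 245.0], [270.0, 328.0], [268.0, 239.0]]
118 [[243.0, 252.0], [142.0, 241.0], [244.0, 213.0], [140.0, 202.0]]
308 [[51.0, 337.0], [51.0, 251.0], [40.0, 334.0], [40.0, 245.0]]
308 [[203.0, 473.0], [86.0, 457.0], [202.0, 434.0], [82.0, 419.0]]
```

View pics/g2.png

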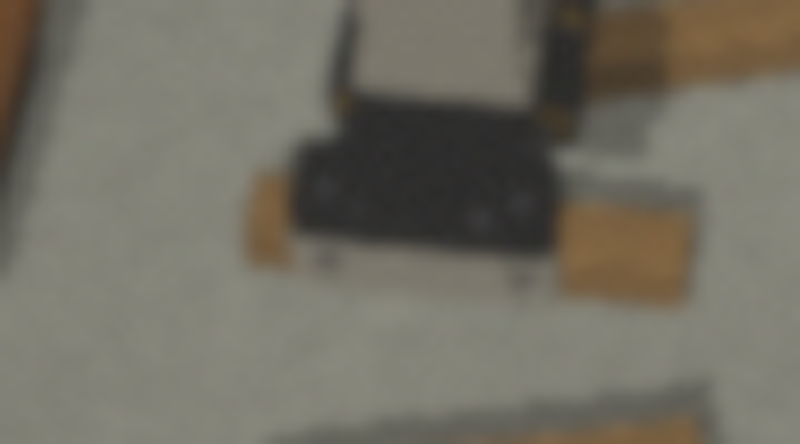

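Request:
{"op": "step_arm", "data": {
  "deltas": [
    [0,0,-25,0,0,0],
    [0,0,-50,0,0,0],
    [0,0,-80,0,0,0],
    [0,0,-110,0,0,0],
    [0,0,-110,0,0,0]
  ]
}}

```text
time: 4.43
tool_pos: [537.3, 214.3, 145.4]
tcp_rot: [-3.139, -0.01, 0.037]
contact_force: [1.4, 0.5, 1.1]
grip_width: 4.9
```

```bash
python3 - <<'E'
from plant import bot
from h import *
T=bot.capture("top");Sd=bot.capture("side")
o=bot.get_obs();print(o["grip_width"],o["tool_pos"],o["contact_force"])
tip=np.array([[534,213.4,114.],[534,213.4,139],[534,253.4,114],[534,173.4,114]])
print(np.round(proj(Sd,tip),1).tolist())
c=Sd["color"][190:280,200:320,::-1]
cv2.imwrite("pics/g3.png",cv2.resize(c,(800,600),interpolation=cv2.INTER_CUBIC))
E
```

```text
5.21161764713422 [534.77355054 213.55644081 140.46929749] [-0.57619487  0.00979845 -0.98978836]
[[252.1, 226.3], [251.9, 219.8], [249.4, 238.1], [254.6, 215.1]]
```

View pics/g3.png

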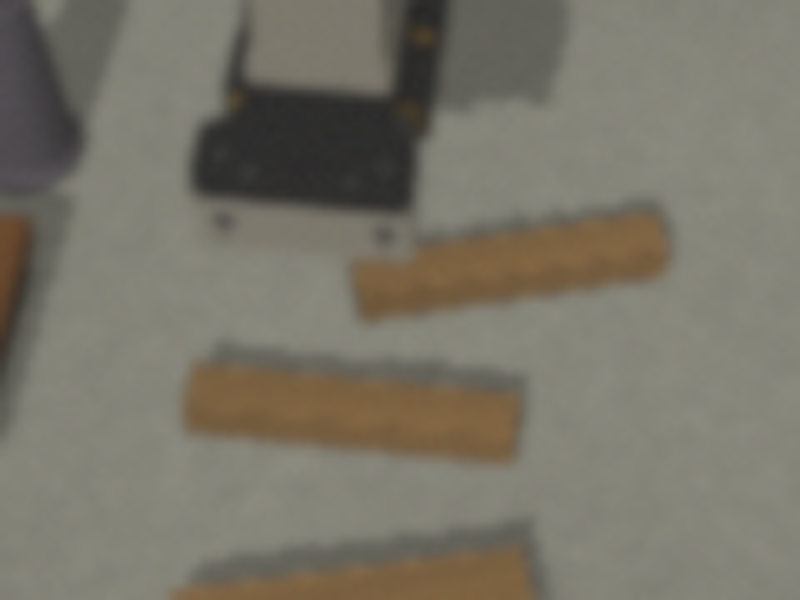

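The slat hasn't moved and there was no contact, so the fingertips must have passed above it. I'll probe downward with closed fingers on the slat to find where the tips really are.

Request:
{"op": "step_arm", "data": {
  "deltas": [
    [0,0,40,0,0,0],
    [0,0,80,0,0,0],
    [0,0,105,0,0,0],
    [0,0,108,0,0,0],
    [0,0,108,0,0,0]
  ]
}}

```text
time: 4.95
tool_pos: [532.4, 212.9, 28.9]
tcp_rot: [3.14, 0.006, 0.037]
contact_force: [-0.3, 0.1, 0.2]
grip_width: 5.0
```

Request:
{"op": "step_arm", "data": {
  "deltas": [
    [0,0,1,0,0,0],
    [0,0,2,0,0,0],
    [0,0,3,0,0,0],
    [0,0,4,0,0,0],
    [0,0,4,0,0,0]
  ]
}}

```text
time: 5.37
tool_pos: [534.5, 213.5, 28.0]
tcp_rot: [-3.141, -0.001, 0.037]
contact_force: [-0.3, -0.9, 0.3]
grip_width: 4.8
```

Request:
{"op": "step_arm", "data": {
  "deltas": [
    [0,0,1,0,0,0],
    [0,0,2,0,0,0],
    [0,0,3,0,0,0],
    [0,0,3,0,0,0]
  ]
}}

```text
time: 5.7
tool_pos: [534.0, 213.4, 24.1]
tcp_rot: [3.141, 0.0, 0.037]
contact_force: [-0.6, -2.0, -0.5]
grip_width: 4.8
```

Request:
{"op": "step_arm", "data": {
  "deltas": [
    [0,0,1,0,0,0],
    [0,0,2,0,0,0],
    [0,0,3,0,0,0],
    [0,0,3,0,0,0]
  ]
}}

```text
time: 6.03
tool_pos: [534.2, 213.4, 21.9]
tcp_rot: [3.141, -0.0, 0.037]
contact_force: [-1.8, -0.3, 5.2]
grip_width: 5.1
```

Request:
{"op": "step_arm", "data": {
  "deltas": [
    [0,0,-10,0,0,0],
    [0,0,-20,0,0,0],
    [0,36,-20,0,0,0],
    [0,36,-3,0,0,0],
    [0,36,-3,0,0,0]
  ]
}}

```text
time: 6.45
tool_pos: [534.8, 176.1, 23.6]
tcp_rot: [3.141, 0.002, 0.035]
contact_force: [-1.4, 0.7, -0.3]
grip_width: 5.2
```

Request:
{"op": "step_arm", "data": {
  "deltas": [
    [0,0,1,0,0,0],
    [0,0,2,0,0,0],
    [0,0,3,0,0,0],
    [0,0,3,0,0,0]
  ]
}}

```text
time: 6.78
tool_pos: [535.6, 178.1, 21.6]
tcp_rot: [-3.142, -0.001, 0.038]
contact_force: [-0.2, 0.9, 0.7]
grip_width: 4.8
```

Request:
{"op": "step_arm", "data": {
  "deltas": [
    [0,0,1,0,0,0],
    [0,0,2,0,0,0],
    [0,0,3,0,0,0],
    [0,0,3,0,0,0]
  ]
}}

```text
time: 7.12
tool_pos: [535.3, 177.5, 18.1]
tcp_rot: [3.141, 0.0, 0.037]
contact_force: [-0.6, -0.1, -0.4]
grip_width: 5.0
```

No contact beside the slat at 18 mm, so the earlier contact was the slat's top. The tips really are about 22 mm higher than stated. I'll go on down to find the table.

Request:
{"op": "step_arm", "data": {
  "deltas": [
    [0,0,3,0,0,0],
    [0,0,6,0,0,0],
    [0,0,9,0,0,0],
    [0,0,11,0,0,0],
    [0,0,11,0,0,0]
  ]
}}

```text
time: 7.53
tool_pos: [536.3, 178.2, 8.3]
tcp_rot: [-3.141, -0.002, 0.037]
contact_force: [-2.3, 3.5, 11.4]
grip_width: 4.7
```

Request:
{"op": "step_arm", "data": {
  "deltas": [
    [0,0,1,0,0,0],
    [0,0,2,0,0,0],
    [0,0,3,0,0,0],
    [0,0,3,0,0,0]
  ]
}}

```text
time: 7.87
tool_pos: [537.8, 179.0, 7.2]
tcp_rot: [-3.139, -0.006, 0.037]
contact_force: [-3.0, 6.5, 20.7]
grip_width: 4.8
```

Request:
{"op": "step_arm", "data": {
  "deltas": [
    [0,0,-25,0,0,0],
    [0,0,-60,0,0,0],
    [0,0,-100,0,0,0],
    [0,0,-135,0,0,0],
    [0,0,-135,0,0,0]
  ],
  "fingers": 60
}}

```text
time: 8.28
tool_pos: [539.3, 178.2, 146.4]
tcp_rot: [-3.14, -0.013, 0.037]
contact_force: [0.4, 0.8, 0.1]
grip_width: 33.8
```

Request:
{"op": "step_arm", "data": {
  "deltas": [
    [0,35,0,0,0,0],
    [0,70,0,0,0,0],
    [0,105,0,0,0,0],
    [0,145,0,0,0,0],
    [0,145,0,0,0,0]
  ]
}}

```text
time: 8.7
tool_pos: [541.2, 26.5, 138.8]
tcp_rot: [3.139, -0.0, 0.032]
contact_force: [1.1, 0.5, 0.0]
grip_width: 59.5
```

```bash
python3 - <<'E'
from plant import bot
from h import *
T=bot.capture("top");Sd=bot.capture("side")
o=bot.get_obs();print(o["grip_width"],o["tool_pos"],o["tcp_rot"])
for n,x,L,W in (("n1",(534,213,.04),140,24),("n2",(477,123,.35),140,24),("w",(515,315,.3),140,44)):
  for ps in([T],[Sd]): print(n,fit(ps,x,L,W,0,20))
P=o["tool_pos"]; print(np.round((proj(Sd,np.array([P,P-[0,0,25]]))-[200,150])*6.67).tolist())
cv2.imwrite("pics/g4.png",cv2.resize(np.hstack([Sd["color"][150:270,200:320,::-1],T["color"][130:250,160:280,::-1]]),(800,400),interpolation=cv2.INTER_CUBIC))
E
```

```text
59.580147539298636 [540.77643582  31.19129842 138.84363455] [-3.14139016e+00  5.08425324e-04  3.33631697e-02]
n1 [5.33155e+02 2.13720e+02 3.80000e-02 3.10000e-02]
n1 [5.35884e+02 2.12825e+02 2.70000e-02 6.90000e-02]
n2 [4.83752e+02 1.24191e+02 3.73000e-01 1.17000e-01]
n2 [4.77041e+02 1.20810e+02 3.74000e-01 6.60000e-02]
w [5.13502e+02 3.15698e+02 2.94000e-01 1.90000e-02]
w [5.15413e+02 3.14813e+02 3.12000e-01 4.80000e-02]
[[401.0, 159.0], [402.0, 202.0]]
```

View pics/g4.png

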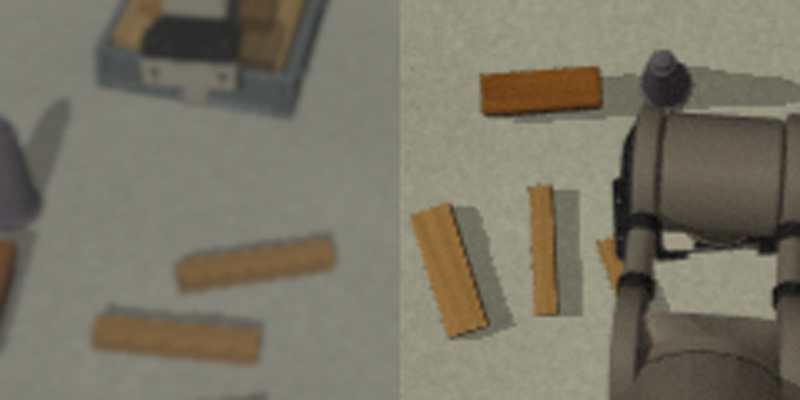

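The picture shows the finger nub at (195,100), about 9 rows above where it should project. That confirms the tool is really about 22 mm higher than reported. The slats have hardly moved. I'll grasp with TCP z near 7.

```bash
python3 -c "
from pl import *
plan((540.9,32.6,139.3,.037),(477,122.5,60,.357),(477,122.5,7,.357),(477,122.5,175,.357),(607.3,-204.8,175,1.471))"
```

```text
[np.float64(-61.0), np.float64(-92.0), np.float64(79.0), 0, 0, np.float64(-0.32)] rows 3.3 -> [476.539, 122.281, 60.3, 0.357]
[np.float64(1.0), np.float64(-0.0), np.float64(53.0), 0, 0, np.float64(-0.0)] rows 1.3 -> [477.475, 122.63, 7.3, 0.357]
[np.float64(-0.0), np.float64(-0.0), np.float64(-168.0), 0, 0, np.float64(-0.0)] rows 4.0 -> [477.475, 122.63, 175.3, 0.357]
[np.float64(4.0), np.float64(176.0), np.float64(0.0), 0, 0, np.float64(-0.557)] rows 4.5 -> [542.729, -40.875, 175.3, 0.914]
[np.float64(-90.0), np.float64(151.0), np.float64(0.0), 0, 0, np.float64(-0.557)] rows 4.5 -> [607.361, -204.349, 175.3, 1.471]
```

Request:
{"op": "step_arm", "data": {
  "deltas": [
    [-15,-23,15,0,0,-0.08],
    [-30,-46,35,0,0,-0.16],
    [-46,-70,60,0,0,-0.24],
    [-61,-92,79,0,0,-0.32],
    [-61,-92,79,0,0,-0.32]
  ]
}}

```text
time: 9.22
tool_pos: [470.2, 126.1, 56.6]
tcp_rot: [-3.138, 0.009, 0.365]
contact_force: [-1.0, 1.1, -0.1]
grip_width: 60.1
```

Request:
{"op": "step_arm", "data": {
  "deltas": [
    [1,0,15,0,0,0],
    [1,0,30,0,0,0],
    [1,0,43,0,0,0],
    [1,0,50,0,0,0],
    [1,0,53,0,0,0]
  ]
}}

```text
time: 9.63
tool_pos: [476.9, 123.3, 6.4]
tcp_rot: [-3.141, 0.001, 0.358]
contact_force: [-0.3, -0.3, -0.0]
grip_width: 60.4
```

Request:
{"op": "step_arm", "data": {
  "deltas": [
    [0,0,0,0,0,0],
    [0,0,0,0,0,0],
    [0,0,0,0,0,0],
    [0,0,0,0,0,0],
    [0,0,0,0,0,0]
  ],
  "fingers": 10
}}

```text
time: 10.05
tool_pos: [477.8, 122.6, 7.8]
tcp_rot: [3.141, -0.001, 0.357]
contact_force: [-0.3, 1.1, 0.6]
grip_width: 31.3
```

Request:
{"op": "step_arm", "data": {
  "deltas": [
    [0,0,0,0,0,0],
    [0,0,0,0,0,0],
    [0,0,0,0,0,0],
    [0,0,0,0,0,0]
  ]
}}

```text
time: 10.38
tool_pos: [477.6, 122.5, 7.6]
tcp_rot: [3.141, -0.001, 0.357]
contact_force: [-1.0, -0.2, 4.9]
grip_width: 23.5
```

Request:
{"op": "step_arm", "data": {
  "deltas": [
    [0,0,-20,0,0,0],
    [0,0,-60,0,0,0],
    [0,0,-100,0,0,0],
    [0,0,-140,0,0,0],
    [0,0,-168,0,0,0]
  ]
}}

```text
time: 10.8
tool_pos: [478.0, 122.7, 178.6]
tcp_rot: [3.141, -0.003, 0.357]
contact_force: [1.2, 0.3, -0.1]
grip_width: 24.1
```

Request:
{"op": "step_arm", "data": {
  "deltas": [
    [1,35,0,0,0,-0.11],
    [2,70,0,0,0,-0.22],
    [3,105,0,0,0,-0.33],
    [4,140,0,0,0,-0.44],
    [4,176,0,0,0,-0.557]
  ]
}}

```text
time: 11.22
tool_pos: [542.9, -42.3, 175.1]
tcp_rot: [-3.141, 0.0, 0.92]
contact_force: [0.4, 0.2, -1.1]
grip_width: 23.4
```

Request:
{"op": "step_arm", "data": {
  "deltas": [
    [-20,33,0,0,0,-0.12],
    [-42,66,0,0,0,-0.24],
    [-62,98,0,0,0,-0.36],
    [-78,130,0,0,0,-0.48],
    [-90,151,0,0,0,-0.557]
  ]
}}

```text
time: 11.63
tool_pos: [607.8, -207.8, 174.6]
tcp_rot: [-3.141, 0.001, 1.475]
contact_force: [0.5, 0.4, -0.5]
grip_width: 23.7
```

Request:
{"op": "step_arm", "data": {
  "deltas": [
    [0,0,0,0,0,0],
    [0,0,15,0,0,0],
    [0,0,35,0,0,0],
    [0,0,45,0,0,0],
    [0,0,45,0,0,0]
  ]
}}

```text
time: 12.05
tool_pos: [605.4, -203.1, 127.2]
tcp_rot: [-3.136, -0.002, 1.471]
contact_force: [1.0, -0.1, -0.9]
grip_width: 23.7
```

```bash
python3 - <<'E'
from plant import bot
from h import *
T=bot.capture("top");Sd=bot.capture("side")
o=bot.get_obs();print(o["grip_width"],o["tool_pos"],o["tcp_rot"],o["contact_force"])
P=np.array([[607,-205,z] for z in(108.,147)])
print([np.round((proj(p,P)-[u,v])*5).tolist() for p,u,v in((T,250,130),(Sd,210,90))])
cv2.imwrite("pics/p1.png",cv2.resize(np.hstack([T["color"][130:250,250:330,::-1],Sd["color"][90:210,210:290,::-1]]),(800,600),interpolation=cv2.INTER_CUBIC))
E
```

```text
23.613856589571448 [ 607.16610235 -203.87427887  130.35588388] [-3.14093599e+00 -2.48827591e-04  1.47087904e+00] [ 0.07792676 -0.21784737  0.34229311]
[[[363.0, 233.0], [375.0, 223.0]], [[209.0, 228.0], [208.0, 180.0]]]
```

View pics/p1.png

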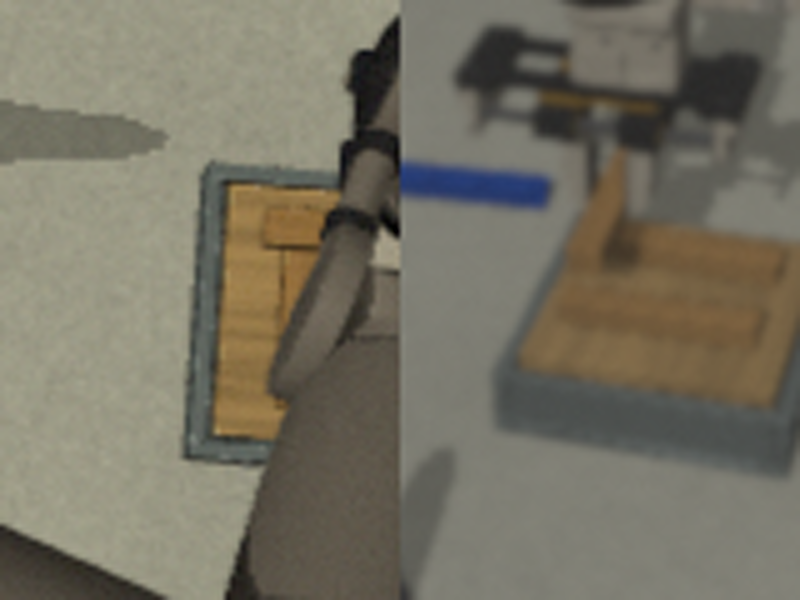

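Request:
{"op": "step_arm", "data": {
  "deltas": [
    [0,0,12,0,0,0],
    [0,0,24,0,0,0],
    [0,0,32,0,0,0],
    [0,0,37,0,0,0],
    [0,0,37,0,0,0]
  ]
}}

```text
time: 12.57
tool_pos: [607.0, -204.1, 92.9]
tcp_rot: [-3.141, -0.0, 1.471]
contact_force: [0.2, 0.6, -1.2]
grip_width: 23.6
```

Request:
{"op": "step_arm", "data": {
  "deltas": [
    [0,0,1,0,0,0],
    [0,0,2,0,0,0],
    [0,0,3,0,0,0],
    [0,0,4,0,0,0],
    [0,0,4,0,0,0]
  ]
}}

```text
time: 12.98
tool_pos: [607.3, -204.4, 89.4]
tcp_rot: [3.141, 0.0, 1.471]
contact_force: [-0.8, 1.1, -0.4]
grip_width: 23.9
```

Request:
{"op": "step_arm", "data": {
  "deltas": [
    [0,0,1,0,0,0],
    [0,0,1,0,0,0],
    [0,0,2,0,0,0],
    [0,0,2,0,0,0]
  ]
}}

```text
time: 13.32
tool_pos: [607.4, -204.5, 87.7]
tcp_rot: [3.141, 0.0, 1.471]
contact_force: [-0.2, 0.2, 0.6]
grip_width: 23.8
```

Request:
{"op": "step_arm", "data": {
  "deltas": [
    [0,0,0.5,0,0,0],
    [0,0,1,0,0,0],
    [0,0,1,0,0,0]
  ]
}}

```text
time: 13.57
tool_pos: [607.4, -204.5, 87.1]
tcp_rot: [3.141, 0.0, 1.471]
contact_force: [-1.3, 0.0, 6.0]
grip_width: 23.4
```

Request:
{"op": "step_arm", "data": {
  "deltas": [
    [0,0,0,0,0,0],
    [0,0,0,0,0,0],
    [0,0,0,0,0,0],
    [0,0,0,0,0,0],
    [0,0,0,0,0,0]
  ],
  "fingers": 60
}}

```text
time: 13.98
tool_pos: [607.2, -204.4, 86.1]
tcp_rot: [-3.141, 0.0, 1.471]
contact_force: [0.9, -0.2, 0.2]
grip_width: 52.4
```

Request:
{"op": "step_arm", "data": {
  "deltas": [
    [0,0,-15,0,0,0],
    [0,0,-40,0,0,0],
    [0,0,-70,0,0,0],
    [0,0,-90,0,0,0]
  ]
}}

```text
time: 14.32
tool_pos: [607.8, -204.7, 178.7]
tcp_rot: [3.14, 0.001, 1.471]
contact_force: [-0.2, -0.5, 0.1]
grip_width: 59.7
```

```bash
python3 -c "
from pl import *
plan((607.36,-204.35,176.3,1.471),(534.2,213.4,80,.037),(534.2,213.4,7,.037),(534.2,213.4,175,.037),(511.7,-195.2,175,1.471),(511.7,-195.2,95,1.471))"
```

```text
[np.float64(136.0), np.float64(-38.0), np.float64(32.0), 0, 0, np.float64(0.478)] rows 3.8 -> [583.099, -65.241, 144.3, 0.993]
[np.float64(103.0), np.float64(-97.0), np.float64(32.0), 0, 0, np.float64(0.478)] rows 3.8 -> [558.101, 74.019, 112.3, 0.515]
[np.float64(48.0), np.float64(-133.0), np.float64(32.0), 0, 0, np.float64(0.478)] rows 3.8 -> [534.368, 213.409, 80.3, 0.037]
[np.float64(-0.0), np.float64(0.0), np.float64(73.0), 0, 0, np.float64(0.0)] rows 1.8 -> [534.368, 213.409, 7.3, 0.037]
[np.float64(-0.0), np.float64(0.0), np.float64(-168.0), 0, 0, np.float64(0.0)] rows 4.0 -> [534.368, 213.409, 175.3, 0.037]
[np.float64(-13.0), np.float64(136.0), np.float64(0.0), 0, 0, np.float64(-0.478)] rows 3.8 -> [526.408, 77.021, 175.3, 0.515]
[np.float64(-73.0), np.float64(115.0), np.float64(0.0), 0, 0, np.float64(-0.478)] rows 3.8 -> [519.518, -59.017, 175.3, 0.993]
[np.float64(-118.0), np.float64(68.0), np.float64(0.0), 0, 0, np.float64(-0.478)] rows 3.8 -> [512.031, -195.002, 175.3, 1.471]
[np.float64(-0.0), np.float64(-0.0), np.float64(80.0), 0, 0, np.float64(-0.0)] rows 1.9 -> [512.031, -195.002, 95.3, 1.471]
```

Request:
{"op": "step_arm", "data": {
  "deltas": [
    [34,-10,0,0,0,0.12],
    [68,-19,5,0,0,0.24],
    [102,-29,15,0,0,0.36],
    [136,-38,32,0,0,0.478]
  ]
}}

```text
time: 14.65
tool_pos: [583.5, -64.4, 145.7]
tcp_rot: [3.138, -0.001, 0.986]
contact_force: [1.5, -0.7, -0.2]
grip_width: 60.0
```

Request:
{"op": "step_arm", "data": {
  "deltas": [
    [26,-24,8,0,0,0.12],
    [52,-48,16,0,0,0.24],
    [77,-73,24,0,0,0.36],
    [103,-97,32,0,0,0.478]
  ]
}}

```text
time: 14.98
tool_pos: [557.3, 75.5, 111.9]
tcp_rot: [3.142, 0.0, 0.509]
contact_force: [1.0, 0.5, 0.1]
grip_width: 60.0
```

Request:
{"op": "step_arm", "data": {
  "deltas": [
    [12,-33,8,0,0,0.12],
    [24,-66,16,0,0,0.24],
    [36,-100,24,0,0,0.36],
    [48,-133,32,0,0,0.478],
    [48,-133,32,0,0,0.478]
  ]
}}

```text
time: 15.4
tool_pos: [531.9, 218.7, 78.7]
tcp_rot: [-3.14, 0.003, 0.034]
contact_force: [-0.5, -0.4, 0.1]
grip_width: 59.8
```

```bash
python3 - <<'E'
from plant import bot
from h import *
T=bot.capture("top")
print(bot.get_obs()["tool_pos"])
# red/wood contrast inside bed: save crop with nominal overlays
def dr(p,img,u0,v0,k,b,col):
    q=((proj(p,b[4:])-[u0,v0]+.5)*k).astype(int)[[0,1,3,2]]; cv2.polylines(img,[q],True,col,1)
im=cv2.resize(T["color"][150:240,275:375,::-1],(800,720),interpolation=cv2.INTER_CUBIC)
dr(T,im,275,150,8,box(607.3,-204.8,1.471,140,24,80,100),(0,255,0))
dr(T,im,275,150,8,box(559.5,-200,-.1,178,178,50,60),(255,0,0))
for s in(1,-1): dr(T,im,275,150,8,box(559.5+3.8*s,-200+37.8*s,-.1,140,24,60,80),(0,0,255))
cv2.imwrite("pics/p2.png",im[:600])
E
```

```text
[532.864404   216.2232927   79.31333694]
```

View pics/p2.png

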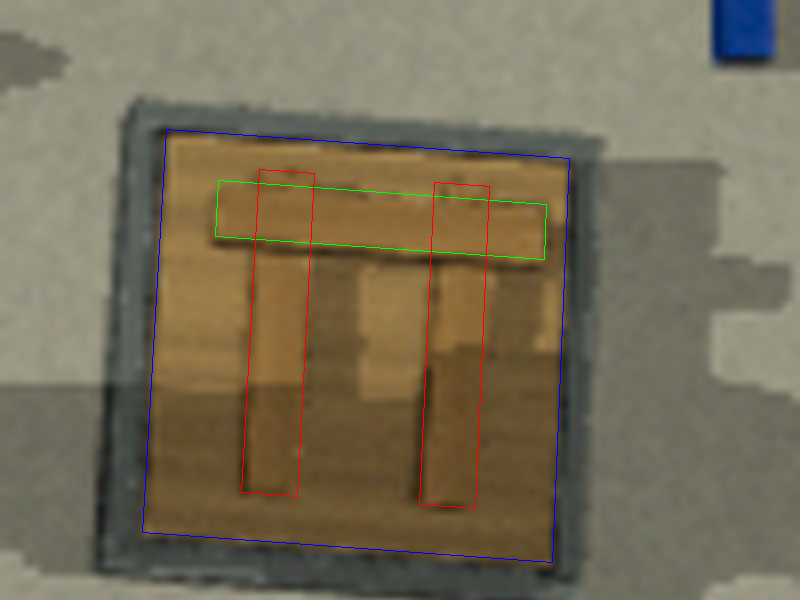

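The first slat lies across the runners, within about 2 mm of its green overlay. Next is the second slat.

Request:
{"op": "step_arm", "data": {
  "deltas": [
    [0,0,20,0,0,0],
    [0,0,40,0,0,0],
    [0,0,58,0,0,0],
    [0,0,68,0,0,0],
    [0,0,73,0,0,0]
  ]
}}

```text
time: 15.87
tool_pos: [533.9, 212.3, 6.0]
tcp_rot: [3.141, 0.002, 0.037]
contact_force: [-0.1, 0.8, 0.1]
grip_width: 59.8
```

Request:
{"op": "step_arm", "data": {
  "deltas": [
    [0,0,0,0,0,0],
    [0,0,0,0,0,0],
    [0,0,0,0,0,0],
    [0,0,0,0,0,0],
    [0,0,0,0,0,0]
  ],
  "fingers": 10
}}

```text
time: 16.28
tool_pos: [534.9, 213.4, 8.1]
tcp_rot: [-3.141, -0.002, 0.037]
contact_force: [0.1, -0.4, -0.1]
grip_width: 31.6
```

Request:
{"op": "step_arm", "data": {
  "deltas": [
    [0,0,0,0,0,0],
    [0,0,0,0,0,0],
    [0,0,0,0,0,0],
    [0,0,0,0,0,0]
  ]
}}

```text
time: 16.62
tool_pos: [534.7, 213.5, 7.9]
tcp_rot: [-3.141, -0.001, 0.037]
contact_force: [-1.4, -0.6, 6.4]
grip_width: 23.8
```

Request:
{"op": "step_arm", "data": {
  "deltas": [
    [0,0,-20,0,0,0],
    [0,0,-60,0,0,0],
    [0,0,-100,0,0,0],
    [0,0,-140,0,0,0],
    [0,0,-168,0,0,0]
  ]
}}

```text
time: 17.03
tool_pos: [535.0, 213.6, 178.8]
tcp_rot: [-3.141, -0.003, 0.037]
contact_force: [0.6, 0.5, -0.6]
grip_width: 23.7
```

Request:
{"op": "step_arm", "data": {
  "deltas": [
    [-3,34,0,0,0,-0.12],
    [-6,68,0,0,0,-0.24],
    [-10,102,0,0,0,-0.36],
    [-13,136,0,0,0,-0.478]
  ]
}}

```text
time: 17.37
tool_pos: [525.7, 75.8, 175.2]
tcp_rot: [-3.142, 0.0, 0.522]
contact_force: [0.2, -0.1, -0.7]
grip_width: 23.8
```

Request:
{"op": "step_arm", "data": {
  "deltas": [
    [-18,29,0,0,0,-0.12],
    [-36,58,0,0,0,-0.24],
    [-55,86,0,0,0,-0.36],
    [-73,115,0,0,0,-0.478]
  ]
}}

```text
time: 17.7
tool_pos: [518.8, -59.4, 175.1]
tcp_rot: [-3.141, 0.0, 0.995]
contact_force: [0.5, -0.3, -0.7]
grip_width: 23.9
```

Request:
{"op": "step_arm", "data": {
  "deltas": [
    [-30,17,0,0,0,-0.12],
    [-60,34,0,0,0,-0.24],
    [-92,53,0,0,0,-0.36],
    [-118,68,0,0,0,-0.478],
    [-118,68,0,0,0,-0.478]
  ]
}}

```text
time: 18.12
tool_pos: [510.9, -199.2, 174.9]
tcp_rot: [3.142, 0.002, 1.47]
contact_force: [0.3, 0.2, 1.2]
grip_width: 23.4
```

Request:
{"op": "step_arm", "data": {
  "deltas": [
    [0,0,10,0,0,0],
    [0,0,35,0,0,0],
    [0,0,58,0,0,0],
    [0,0,73,0,0,0],
    [0,0,80,0,0,0]
  ]
}}

```text
time: 18.53
tool_pos: [510.0, -191.5, 92.3]
tcp_rot: [-3.137, -0.002, 1.467]
contact_force: [-0.2, -0.0, -0.6]
grip_width: 23.8
```

Request:
{"op": "step_arm", "data": {
  "deltas": [
    [0,0,2,0,0,0],
    [0,0,4,0,0,0],
    [0,0,6,0,0,0],
    [0,0,7,0,0,0],
    [0,0,7,0,0,0]
  ]
}}

```text
time: 18.95
tool_pos: [511.8, -193.9, 88.8]
tcp_rot: [3.141, 0.0, 1.467]
contact_force: [-0.5, 0.9, -0.3]
grip_width: 24.0
```

Request:
{"op": "step_arm", "data": {
  "deltas": [
    [0,0,0.5,0,0,0],
    [0,0,1,0,0,0],
    [0,0,1,0,0,0],
    [0,0,1,0,0,0]
  ]
}}

```text
time: 19.28
tool_pos: [511.7, -194.1, 87.8]
tcp_rot: [3.141, 0.0, 1.467]
contact_force: [0.8, -0.3, 3.7]
grip_width: 23.9
```

Request:
{"op": "step_arm", "data": {
  "deltas": [
    [0,0,0,0,0,0],
    [0,0,0,0,0,0],
    [0,0,0,0,0,0],
    [0,0,0,0,0,0],
    [0,0,0,0,0,0]
  ],
  "fingers": 50
}}

```text
time: 19.7
tool_pos: [511.4, -193.9, 87.2]
tcp_rot: [-3.141, -0.0, 1.467]
contact_force: [-0.1, -0.1, -0.3]
grip_width: 49.0
```

Request:
{"op": "step_arm", "data": {
  "deltas": [
    [0,0,-15,0,0,0],
    [0,0,-40,0,0,0],
    [0,0,-70,0,0,0],
    [0,0,-90,0,0,0]
  ]
}}

```text
time: 20.03
tool_pos: [512.0, -194.2, 179.5]
tcp_rot: [3.14, 0.001, 1.467]
contact_force: [1.3, -0.4, 0.1]
grip_width: 49.9
```

```bash
python3 -c "
from pl import *
plan((512.03,-195,177.3,1.471),(514.5,315.2,90,.302),(514.5,315.2,7,.302),(514.5,315.2,195,.302),(559.5,-200,195,-.1),(559.5,-200,125,-.1))"
```

```text
[np.float64(169.0), np.float64(-16.0), np.float64(29.0), 0, 0, np.float64(0.39)] rows 4.1 -> [512.947, -25.247, 148.3, 1.081]
[np.float64(151.0), np.float64(-79.0), np.float64(29.0), 0, 0, np.float64(0.389)] rows 4.1 -> [514.273, 145.165, 119.3, 0.692]
[np.float64(109.0), np.float64(-131.0), np.float64(29.0), 0, 0, np.float64(0.39)] rows 4.1 -> [514.611, 315.582, 90.3, 0.302]
[np.float64(-0.0), np.float64(0.0), np.float64(83.0), 0, 0, np.float64(-0.0)] rows 2.0 -> [514.611, 315.582, 7.3, 0.302]
[np.float64(-0.0), np.float64(0.0), np.float64(-188.0), 0, 0, np.float64(-0.0)] rows 4.5 -> [514.611, 315.582, 195.3, 0.302]
[np.float64(-37.0), np.float64(169.0), np.float64(0.0), 0, 0, np.float64(0.134)] rows 4.1 -> [529.552, 143.225, 195.3, 0.168]
[np.float64(-14.0), np.float64(172.0), np.float64(0.0), 0, 0, np.float64(0.134)] rows 4.1 -> [544.509, -28.694, 195.3, 0.034]
[np.float64(9.0), np.float64(172.0), np.float64(0.0), 0, 0, np.float64(0.134)] rows 4.1 -> [559.351, -200.289, 195.3, -0.1]
[np.float64(0.0), np.float64(-0.0), np.float64(70.0), 0, 0, np.float64(-0.0)] rows 1.7 -> [559.351, -200.289, 125.3, -0.1]
```

Request:
{"op": "step_arm", "data": {
  "deltas": [
    [34,-3,0,0,0,0.08],
    [68,-6,7,0,0,0.16],
    [102,-10,14,0,0,0.24],
    [136,-13,21,0,0,0.32],
    [169,-16,29,0,0,0.39]
  ],
  "fingers": 76
}}

```text
time: 20.45
tool_pos: [512.9, -22.6, 148.3]
tcp_rot: [3.141, -0.0, 1.073]
contact_force: [0.3, -0.3, 0.2]
grip_width: 75.0
```

Request:
{"op": "step_arm", "data": {
  "deltas": [
    [30,-16,6,0,0,0.08],
    [60,-32,12,0,0,0.16],
    [90,-47,18,0,0,0.24],
    [120,-63,24,0,0,0.32],
    [151,-79,29,0,0,0.389]
  ]
}}

```text
time: 20.87
tool_pos: [514.7, 147.8, 118.9]
tcp_rot: [3.142, 0.0, 0.684]
contact_force: [0.7, -0.1, 0.4]
grip_width: 76.3
```

Request:
{"op": "step_arm", "data": {
  "deltas": [
    [22,-26,6,0,0,0.08],
    [44,-52,12,0,0,0.16],
    [66,-79,18,0,0,0.24],
    [88,-105,24,0,0,0.32],
    [109,-131,29,0,0,0.39]
  ]
}}

```text
time: 21.28
tool_pos: [515.7, 318.4, 89.7]
tcp_rot: [3.141, 0.0, 0.294]
contact_force: [0.8, 0.3, -0.3]
grip_width: 75.9
```

Request:
{"op": "step_arm", "data": {
  "deltas": [
    [0,0,0,0,0,0],
    [0,0,0,0,0,0],
    [0,0,0,0,0,0],
    [0,0,0,0,0,0]
  ]
}}

```text
time: 21.62
tool_pos: [516.3, 315.6, 90.4]
tcp_rot: [3.141, 0.0, 0.298]
contact_force: [-0.3, -0.7, -0.1]
grip_width: 76.1
```

```bash
python3 - <<'E'
from plant import bot
from h import *
T=bot.capture("top")
print(bot.get_obs()["tool_pos"],bot.get_obs()["tcp_rot"])
def dr(p,img,u0,v0,k,b,col):
    q=((proj(p,b[4:])-[u0,v0]+.5)*k).astype(int)[[0,1,3,2]]; cv2.polylines(img,[q],True,col,1)
im=cv2.resize(T["color"][155:230,275:375,::-1],(800,600),interpolation=cv2.INTER_CUBIC)
dr(T,im,275,155,8,box(607.3,-204.8,1.471,140,24,80,100),(0,255,0))
dr(T,im,275,155,8,box(511.7,-195.2,1.471,140,24,80,100),(0,255,0))
dr(T,im,275,155,8,box(559.5,-200,-.1,140,44,100,120),(255,0,0))
cv2.imwrite("pics/p3.png",im)
E
```

```text
[516.45092174 315.43134484  90.51742389] [ 3.14133754e+00 -3.14600971e-06  2.96921822e-01]
```

View pics/p3.png

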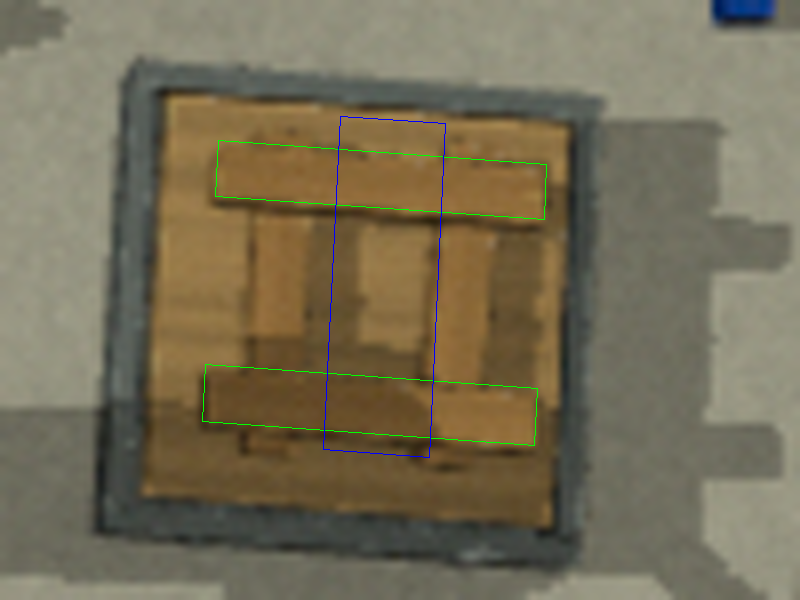

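Both cross slats lie on their green overlays. Now the wide slat.

Request:
{"op": "step_arm", "data": {
  "deltas": [
    [-2,0,25,0,0,0],
    [-2,0,50,0,0,0],
    [-2,0,68,0,0,0],
    [-2,0,78,0,0,0],
    [-2,0,83,0,0,0]
  ]
}}

```text
time: 22.08
tool_pos: [513.9, 314.8, 6.1]
tcp_rot: [3.141, 0.002, 0.297]
contact_force: [-0.0, -0.9, -0.0]
grip_width: 76.0
```

Request:
{"op": "step_arm", "data": {
  "deltas": [
    [0,0,0,0,0,0],
    [0,0,0,0,0,0],
    [0,0,0,0,0,0],
    [0,0,0,0,0,0],
    [0,0,0,0,0,0]
  ],
  "fingers": 30
}}

```text
time: 22.5
tool_pos: [514.7, 316.3, 8.2]
tcp_rot: [-3.141, -0.002, 0.298]
contact_force: [-0.1, 0.8, -0.0]
grip_width: 47.2
```

Request:
{"op": "step_arm", "data": {
  "deltas": [
    [0,0,0,0,0,0],
    [0,0,0,0,0,0],
    [0,0,0,0,0,0],
    [0,0,0,0,0,0]
  ]
}}

```text
time: 22.83
tool_pos: [514.6, 316.3, 8.0]
tcp_rot: [-3.142, -0.001, 0.298]
contact_force: [-0.3, -0.1, 5.1]
grip_width: 43.6
```

Request:
{"op": "step_arm", "data": {
  "deltas": [
    [0,0,-20,0,0,0],
    [0,0,-60,0,0,0],
    [0,0,-100,0,0,0],
    [0,0,-140,0,0,0],
    [0,0,-180,0,0,0]
  ]
}}

```text
time: 23.25
tool_pos: [513.6, 315.8, 188.8]
tcp_rot: [3.141, 0.001, 0.298]
contact_force: [0.5, 0.3, -1.3]
grip_width: 44.0
```

Request:
{"op": "step_arm", "data": {
  "deltas": [
    [0,0,-8,0,0,0],
    [0,0,-8,0,0,0],
    [0,0,-8,0,0,0],
    [0,0,-8,0,0,0]
  ]
}}

```text
time: 23.58
tool_pos: [513.1, 315.5, 192.8]
tcp_rot: [3.141, 0.004, 0.298]
contact_force: [-0.3, 0.6, -1.3]
grip_width: 43.8
```

Request:
{"op": "step_arm", "data": {
  "deltas": [
    [-7,34,0,0,0,0.027],
    [-15,68,0,0,0,0.054],
    [-22,102,0,0,0,0.08],
    [-30,136,0,0,0,0.107],
    [-37,169,0,0,0,0.132]
  ]
}}

```text
time: 24.0
tool_pos: [527.1, 141.9, 192.7]
tcp_rot: [-3.142, 0.005, 0.165]
contact_force: [0.7, 0.5, -0.1]
grip_width: 43.9
```

Request:
{"op": "step_arm", "data": {
  "deltas": [
    [-3,34,0,0,0,0.027],
    [-6,69,0,0,0,0.054],
    [-8,103,0,0,0,0.08],
    [-11,138,0,0,0,0.107],
    [-14,172,0,0,0,0.133]
  ]
}}

```text
time: 24.42
tool_pos: [541.9, -29.9, 192.9]
tcp_rot: [-3.141, 0.004, 0.031]
contact_force: [1.1, 0.4, 0.3]
grip_width: 43.4
```

Request:
{"op": "step_arm", "data": {
  "deltas": [
    [2,34,0,0,0,0.027],
    [4,69,0,0,0,0.054],
    [5,103,0,0,0,0.08],
    [7,138,0,0,0,0.107],
    [9,172,0,0,0,0.133]
  ]
}}

```text
time: 24.83
tool_pos: [556.6, -201.3, 192.6]
tcp_rot: [-3.14, 0.004, -0.102]
contact_force: [1.1, -1.2, 0.1]
grip_width: 43.4
```

Request:
{"op": "step_arm", "data": {
  "deltas": [
    [0,0,0,0,0,0],
    [0,0,25,0,0,0],
    [0,0,50,0,0,0],
    [0,0,65,0,0,0],
    [0,0,70,0,0,0]
  ]
}}

```text
time: 25.25
tool_pos: [555.1, -198.4, 120.2]
tcp_rot: [-3.138, 0.009, -0.1]
contact_force: [-0.5, -0.1, -0.1]
grip_width: 43.9
```

Request:
{"op": "step_arm", "data": {
  "deltas": [
    [0,0,0,0,0,0],
    [0,0,0,0,0,0],
    [0,0,0,0,0,0],
    [0,0,0,0,0,0]
  ]
}}

```text
time: 25.58
tool_pos: [558.3, -200.0, 126.4]
tcp_rot: [3.141, -0.002, -0.1]
contact_force: [0.0, 0.0, -0.5]
grip_width: 43.5
```

Request:
{"op": "step_arm", "data": {
  "deltas": [
    [1,0,5,0,0,0],
    [1,0,10,0,0,0],
    [1,0,14,0,0,0],
    [1,0,15,0,0,0],
    [1,0,15,0,0,0]
  ]
}}

```text
time: 26.0
tool_pos: [558.4, -199.9, 109.7]
tcp_rot: [-3.141, 0.001, -0.1]
contact_force: [0.0, 0.6, -1.4]
grip_width: 43.7
```

Request:
{"op": "step_arm", "data": {
  "deltas": [
    [0,0,1,0,0,0],
    [0,0,2,0,0,0],
    [0,0,2.5,0,0,0],
    [0,0,2.5,0,0,0]
  ]
}}

```text
time: 26.33
tool_pos: [558.8, -200.1, 108.1]
tcp_rot: [3.141, -0.0, -0.1]
contact_force: [-0.2, -0.5, 0.9]
grip_width: 43.9
```

Request:
{"op": "step_arm", "data": {
  "deltas": [
    [0,0,0.5,0,0,0],
    [0,0,1,0,0,0],
    [0,0,1,0,0,0]
  ]
}}

```text
time: 26.58
tool_pos: [558.8, -200.1, 107.3]
tcp_rot: [3.141, -0.001, -0.1]
contact_force: [-1.2, 0.5, 5.5]
grip_width: 44.2
```

Request:
{"op": "step_arm", "data": {
  "deltas": [
    [0,0,0,0,0,0],
    [0,0,0,0,0,0],
    [0,0,0,0,0,0],
    [0,0,0,0,0,0],
    [0,0,0,0,0,0]
  ],
  "fingers": 74
}}

```text
time: 27.0
tool_pos: [558.7, -200.0, 106.5]
tcp_rot: [-3.142, 0.0, -0.1]
contact_force: [-0.2, 0.3, 0.1]
grip_width: 71.6
```

Request:
{"op": "step_arm", "data": {
  "deltas": [
    [0,0,-10,0,0,0],
    [0,0,-30,0,0,0],
    [0,0,-60,0,0,0],
    [0,0,-90,0,0,0],
    [0,0,-90,0,0,0]
  ]
}}

```text
time: 27.42
tool_pos: [561.5, -201.3, 204.0]
tcp_rot: [3.137, -0.011, -0.1]
contact_force: [-0.4, 0.5, 0.8]
grip_width: 73.8
```

Request:
{"op": "step_arm", "data": {
  "deltas": [
    [0,0,0,0,0,0],
    [0,0,0,0,0,0],
    [0,0,0,0,0,0],
    [0,0,0,0,0,0],
    [0,0,0,0,0,0]
  ],
  "fingers": 0
}}

```text
time: 27.83
tool_pos: [558.3, -199.8, 195.8]
tcp_rot: [-3.141, 0.002, -0.1]
contact_force: [-0.4, -0.4, -0.1]
grip_width: 45.0
```

Request:
{"op": "step_arm", "data": {
  "deltas": [
    [0,0,0,0,0,0],
    [0,0,0,0,0,0],
    [0,0,0,0,0,0],
    [0,0,0,0,0,0],
    [0,0,0,0,0,0]
  ]
}}

```text
time: 28.25
tool_pos: [558.8, -200.0, 196.8]
tcp_rot: [3.142, -0.0, -0.1]
contact_force: [0.9, 0.3, -0.7]
grip_width: 12.1
```

```bash
python3 - <<'E'
from plant import bot
from h import *
T=bot.capture("top");Sd=bot.capture("side")
o=bot.get_obs();print(o["tool_pos"],o["tcp_rot"],o["grip_width"],o["contact_force"])
np.savez("pre.npz",Sd=Sd["color"])
def dr(p,img,u0,v0,k,b,col):
    q=((proj(p,b[4:])-[u0,v0]+.5)*k).astype(int)[[0,1,3,2]]; cv2.polylines(img,[q],True,col,1)
ims=[]
for p,u,v in((T,275,155),(Sd,215,110)):
  im=cv2.resize(p["color"][v:v+95,u:u+95,::-1],(400,400),interpolation=cv2.INTER_CUBIC); k=400/95
  if p is Sd: dr(p,im,u,v,k,box(558.8,-200.1,-.1,140,44,100,120),(255,0,0))
  ims.append(im)
cv2.imwrite("pics/p4.png",np.hstack(ims))
E
```

```text
[ 558.70254209 -200.01052152  196.83524831] [ 3.14151581e+00 -1.81092471e-05 -1.00073429e-01] 3.973885022169575 [ 0.3991945  -0.00266388  0.71752572]
```

View pics/p4.png

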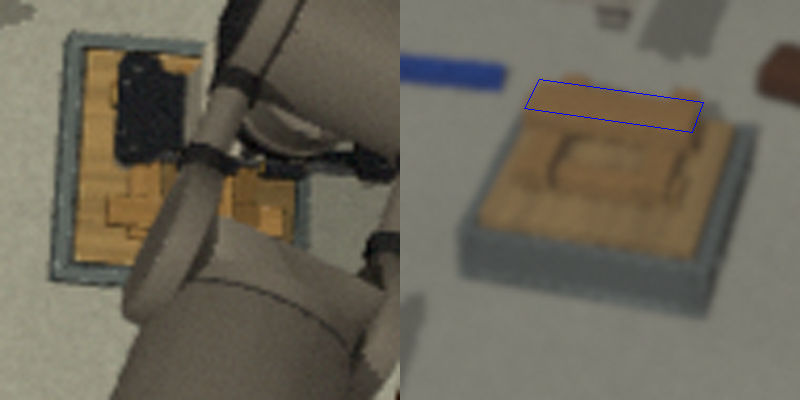

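The wide slat lies level and centred on its blue overlay. Now I'll press it with closed fingers.

Request:
{"op": "step_arm", "data": {
  "deltas": [
    [0,0,20,0,0,0],
    [0,0,40,0,0,0],
    [0,0,55,0,0,0],
    [0,0,63,0,0,0],
    [0,0,66,0,0,0]
  ]
}}

```text
time: 28.77
tool_pos: [558.1, -199.7, 129.4]
tcp_rot: [-3.141, 0.002, -0.1]
contact_force: [0.9, 0.0, -0.4]
grip_width: 0.2
```

Request:
{"op": "step_arm", "data": {
  "deltas": [
    [0,0,1,0,0,0],
    [0,0,3,0,0,0],
    [0,0,5,0,0,0],
    [0,0,6,0,0,0],
    [0,0,6,0,0,0]
  ]
}}

```text
time: 29.18
tool_pos: [558.8, -200.1, 125.1]
tcp_rot: [3.141, -0.0, -0.1]
contact_force: [-0.5, 0.3, -0.3]
grip_width: 0.1
```

Request:
{"op": "step_arm", "data": {
  "deltas": [
    [0,0,0.5,0,0,0],
    [0,0,1,0,0,0],
    [0,0,1.5,0,0,0],
    [0,0,2,0,0,0],
    [0,0,2,0,0,0]
  ]
}}

```text
time: 29.6
tool_pos: [558.7, -200.0, 122.7]
tcp_rot: [3.142, 0.0, -0.1]
contact_force: [-0.1, 0.6, -0.7]
grip_width: 0.2
```

Request:
{"op": "step_arm", "data": {
  "deltas": [
    [0,0,0.5,0,0,0],
    [0,0,1,0,0,0],
    [0,0,1.5,0,0,0],
    [0,0,2,0,0,0],
    [0,0,2,0,0,0]
  ]
}}

```text
time: 30.02
tool_pos: [558.8, -200.1, 121.2]
tcp_rot: [3.141, -0.0, -0.1]
contact_force: [-1.9, -0.2, 5.0]
grip_width: 0.5
```

Request:
{"op": "step_arm", "data": {
  "deltas": [
    [0,0,1,0,0,0],
    [0,0,2,0,0,0],
    [0,0,3,0,0,0],
    [0,0,4,0,0,0],
    [0,0,4,0,0,0]
  ]
}}

```text
time: 30.43
tool_pos: [558.8, -200.1, 117.5]
tcp_rot: [3.141, -0.001, -0.1]
contact_force: [-2.6, 1.0, 8.6]
grip_width: 0.4
```

Request:
{"op": "step_arm", "data": {
  "deltas": [
    [0,0,0.5,0,0,0],
    [0,0,1,0,0,0],
    [0,0,1.5,0,0,0],
    [0,0,2,0,0,0],
    [0,0,2,0,0,0]
  ]
}}

```text
time: 30.85
tool_pos: [558.8, -200.1, 115.8]
tcp_rot: [3.141, -0.001, -0.1]
contact_force: [-3.6, 1.4, 9.7]
grip_width: 0.3
```

Request:
{"op": "step_arm", "data": {
  "deltas": [
    [0,0,0,0,0,0],
    [0,0,0,0,0,0],
    [0,0,0,0,0,0]
  ]
}}

```text
time: 31.1
tool_pos: [558.8, -200.1, 116.0]
tcp_rot: [3.141, -0.001, -0.1]
contact_force: [-2.7, 2.1, 10.5]
grip_width: 0.8
```

```bash
python3 - <<'E'
from plant import bot
import numpy as np
f=[];z=[]
for _ in range(6):
    bot.capture("side"); o=bot.get_obs(); f.append(o["contact_force"]); z.append(o["tool_pos"])
print(np.mean(f,0),np.std(f,0),np.mean(z,0),np.std(z,0),o["time"])
E
```

```text
[-3.06839052  1.81074097  9.34519407] [0.40007508 0.56687372 0.62301492] [ 558.80418884 -200.05549107  115.93181354] [0.0089739  0.01081179 0.01945942] 31.4
```

Request:
{"op": "step_arm", "data": {
  "deltas": [
    [0,0,0.8,0,0,0],
    [0,0,1.6,0,0,0],
    [0,0,2.4,0,0,0],
    [0,0,3.2,0,0,0],
    [0,0,3.6,0,0,0]
  ]
}}

```text
time: 31.82
tool_pos: [558.8, -200.1, 112.6]
tcp_rot: [3.141, -0.001, -0.1]
contact_force: [-4.1, 2.1, 13.5]
grip_width: 0.3
```

Request:
{"op": "step_arm", "data": {
  "deltas": [
    [0,0,0,0,0,0],
    [0,0,0,0,0,0],
    [0,0,0,0,0,0]
  ]
}}

```text
time: 32.07
tool_pos: [558.8, -200.1, 112.8]
tcp_rot: [3.141, -0.001, -0.1]
contact_force: [-4.3, 2.1, 12.5]
grip_width: 0.3
```

```bash
python3 - <<'E'
from plant import bot
from h import *
f=[];z=[];im=[]
for _ in range(10):
    Sd=bot.capture("side"); im.append(Sd["color"].astype(float)); o=bot.get_obs(); f.append(o["contact_force"]); z.append(o["tool_pos"])
print(np.mean(f,0),np.std(f,0)/3,np.mean(z,0),o["time"])
# vertical image shift of the top slat/tower between rest and now -> travel
A=np.load("pre.npz")["Sd"]; B=np.mean(im,0)
P=proj(Sd,np.array([[559.,-200,110],[559,-200,100]])); print("px per 10mm",P[1]-P[0])
for name,(u,v,w,h) in dict(wide_left=(245,128,14,20),wide_right=(272,128,12,22),bedfront=(235,155,45,14),wall=(228,168,55,18)).items():
    g=lambda I:np.float32(cv2.cvtColor(np.uint8(I),cv2.COLOR_RGB2GRAY))[v:v+h,u:u+w]
    print(name,cv2.phaseCorrelate(g(A),g(B),cv2.createHanningWindow((w,h),cv2.CV_32F)))
c=[cv2.resize(np.uint8(I)[110:190,215:295,::-1],(400,400),interpolation=cv2.INTER_CUBIC) for I in(A,B)]
cv2.imwrite("pics/p5.png",np.hstack(c))
E
```

```text
[-4.06407569  2.11367554 12.63818031] [0.17730244 0.22963777 0.15240934] [ 558.82537217 -200.06737235  112.7744266 ] 32.5667
px per 10mm [-0.01757331  2.40822491]
wide_left ((0.6638905172950755, 0.5396417013967021), 1.0628544946511587)
wide_right ((-0.3281559479755325, 0.507990488196592), 0.7909169561333127)
bedfront ((0.6977838921857575, 0.5128948142532197), 1.0790724832040293)
wall ((0.07056750685599056, 0.03705371015356462), 0.9545921612668921)
```

View pics/p5.png

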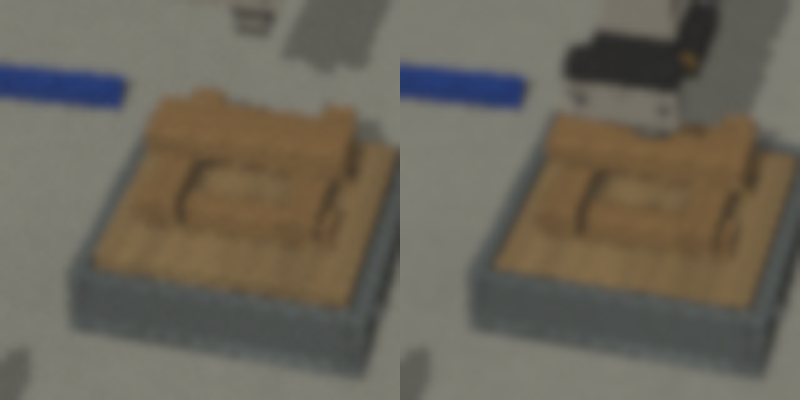

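```bash
python3 - <<'E'
from plant import bot
from h import *
Sd=bot.capture("side"); A=np.load("pre.npz")["Sd"];B=Sd["color"]
o=bot.get_obs();print(o["contact_force"],o["tool_pos"][2],o["time"])
# sub-pixel rows of the strongest edges down chosen columns (wide slat top/bottom edges, slat ends, bed front edge)
sat=lambda I:cv2.resize(cv2.GaussianBlur(cv2.cvtColor(I,cv2.COLOR_RGB2LAB),(3,3),0)[:,:,2].astype(np.float32),None,fx=1,fy=8,interpolation=cv2.INTER_CUBIC)
a,b=sat(A),sat(B)
def edges(I,u,v0,v1):
    c=I[v0*8:v1*8,u-1:u+2].mean(1); g=np.gradient(c); i=int(g.argmax()); return v0+i/8
for u in(247,250,253,256,282,284): print(u,[edges(I,u,118,145) for I in(a,b)])
print(proj(Sd,box(558.8,-200.1,-.1,140,44,100,120))[4:].round(1).tolist(),proj(Sd,box(558.8,-200.1,-.1,140,44,90,110))[4:].round(1).tolist())
# image-wide fit of tower height: wide slat box top silhouette at travel d
for I,n in((A,"rest"),(B,"now")):
    Sd2=dict(Sd,color=I); m=wood(Sd2)[::1]
    cols=[]
    for u in(247,250,253): 
        r=np.flatnonzero(m[115*6:145*6,u*6+3]); cols.append(115+r[0]/6)
    print(n,np.round(cols,2))
E
```

```text
[-4.52183428  1.81302339 13.03794221] 112.78239365591035 32.6167
247 [130.375, 133.5]
250 [129.375, 133.5]
253 [128.375, 134.375]
256 [128.375, 134.5]
282 [131.375, 133.375]
284 [131.375, 133.375]
[[286.6, 133.8], [284.0, 140.9], [247.5, 128.4], [244.0, 135.3]] [[286.5, 136.2], [283.9, 143.4], [247.6, 130.8], [244.1, 137.7]]
rest [130.83 130.   129.67]
now [133.5  134.   134.67]
```

Request:
{"op": "step_arm", "data": {
  "deltas": [
    [0,0,0.2,0,0,0],
    [0,0,0.4,0,0,0],
    [0,0,0.4,0,0,0],
    [0,0,0.4,0,0,0],
    [0,0,0.4,0,0,0]
  ]
}}

```text
time: 33.03
tool_pos: [558.8, -200.1, 112.4]
tcp_rot: [3.141, -0.001, -0.1]
contact_force: [-4.2, 1.4, 12.8]
grip_width: 0.4
```

```bash
python3 - <<'E'
from plant import bot
import numpy as np
f=[];z=[]
for _ in range(80):
    bot.capture("side"); o=bot.get_obs(); f.append(o["contact_force"]); z.append(o["tool_pos"])
f=np.array(f);z=np.array(z)
print(f.mean(0),f[:40,2].mean(),f[40:,2].mean(),f.std(0),z.mean(0),np.ptp(z,axis=0),o["time"])
E
```

```text
[-4.29968762  1.96507466 12.83765186] 12.795628446023048 12.879675265990674 [0.47092874 0.41704918 0.52610033] [ 558.83406521 -200.058983    112.42584778] [0.04900553 0.05704769 0.07345438] 37.0333
```

```bash
python3 -c "
from plant import bot
print(bot.close_job())"
```

```text
the job is handed in; nothing more can be done
None
```

The iron rest is built and I handed it in at about 37 s, with the arm still holding the bed down at what I measure as flush.

- **Slats:** The two narrow slats lie crosswise at about ±48 mm along the runners, and the wide slat lies centred over them along the runners. I released it before pushing. In the overlays on the pictures, each slat landed within about 2 mm of where I meant it.
- **Push:** I pressed the middle of the wide slat with closed fingers and held it for 4 s. The mean force was 12.8 N and the tool height stayed within 0.07 mm. With the stated springs, that is about 9.8 mm of the 10 mm travel.
- **Travel checks:** Tool height gave about 10 mm of travel from first contact. The picture check was too coarse to confirm it: edges moved 2 to 3 px, where 10 mm is 2.4 px. A steady sideways force of about 4 N stayed on the tool during the hold.
- **Failed first grasp:** The fingertips were really about 22 mm higher than the reported pose and `bot.tip_reach` implied, so the jaws closed above the slat. I found this by touching down lightly (up to 21 N, likely also on the edge of the other narrow slat) and corrected for it afterwards.
- **Bystanders:** I planned all moves to keep clear of the cone, brush, dark block, and pink and blue pieces. I did not measure them again at the end.

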